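# Set a reagent dispenser's stroke with its square key

## Robot

A 6-joint arm with a two-finger parallel gripper is mounted at the origin on the work surface. World frame = base frame: x ahead of the robot, y to its left, z up, the work surface at z = 0. Lengths are in m, angles in rad, forces in N, time in s.
With the tool pointing down it reaches from about 0.4 to 0.825 m from the base axis. Payload 7 kg.
Tool frame: the origin (TCP) lies at the centre of the arm's flange, where the gripper is bolted on; the fingertips stand 178 mm ahead of it and the grasp point (between the pads) lies arm.tcp_to_grasp ahead of it (arm.tcp_to_grasp is the distance from the TCP to the grasp point, in m); z points along the fingers, y is the direction in which the jaws open and shut (so a half turn about z gives the same grasp; the last joint's range is limited). The gripper opens to 88 mm and grips with 3 to 60 N. Pads are 19 mm wide; open, the fingers measure 130 mm over their backs; the gripper's body (78 mm by 193 mm) begins 47 mm behind the grasp point.
Start: joints at [1.614, 0.359, 0.012, 0, -1.224, -0.288], TCP at [0.164, 0.655, 0.405] pointing down, gripper open.
Joint ranges: [-3.07, 3.07], [-1.43, 2.12], [-1.02, 1.25], [-3.03, 1.67], [-3.05, -0], [-3.03, 3.03]. Speed limits (rad/s): [2.39, 2.39, 3.01, 3.14, 3.14, 3.14].

## Interface

Orientations are given as [roll, pitch, yaw] about the fixed x, y, z axes, in that order (R = Rz(yaw) Ry(pitch) Rx(roll)).
In Python, from station import arm gives the robot as it stands.
- The arm moves only by the tool move_arm, never from a script. Its argument "deltas" is a list of rows, each a list of 6 numbers: the shift along the world's x, y, z in mm, then the turn, a rotation vector about the world's x, y, z in degrees. In form: [[tx, ty, tz, ax, ay, az], ...]. A call has exactly 5 rows; each row shifts and turns the commanded pose from where the row before left it; what a row does not reach is not made up. A row lasts 1/12 s, in which the tool goes at most 41.7 mm and 7.16 degrees, less where a joint would pass 70% of its speed; a pose out of reach is approached as far as the arm can. A call with a gripper value outside its range is refused whole. "claw" is the closure in counts, from 0 (fully open) to 255 (shut), set as the call begins (left out, the last holds). The fingers move at their own pace and stop on an object; "squeeze" is the grip in N (left out, the last holds). Time passes only in rows, so rows that do not move let the fingers close, or fill a call up. It gives the time, the measured TCP pose, the force and the opening at its end, in the units of the state.
- arm.get_state(): the state, without advancing time (a new reading comes with each control period).
- arm.grab_frame(name): name is "scene" or "top"; returns the picture (400x640x3 uint8, red, green, blue); there is no depth.
- arm.calibration(name): a dict with "intrinsics" (3x3 intrinsics, pixels), "T" (4x4, takes a point from camera to world coordinates). Camera axes: x right, y up, looking along -z (the intrinsics and any distortion apply to the point x, -y, -z); pixel columns grow to the right and rows downward; lengths in m; the calibration is good to about 2 mm. A picture is of the moment at which its call begins. calibration takes no time and is no camera call.
- arm.job_done(): hands the job in, once; it reports no verdict.
Trained networks look in the newest picture that a camera, given by its name, has taken for a name from the list of things; names that differ only in an ending like _2 or _b are one class to them, and where a whole thing is asked for, a point or a joint stands for the part that bears it (a point fixed in the world has none). Each returns a list of dicts, best first, with "score" (0 to 1); they miss things now and then, are a little off and sometimes report something else, mostly with a low value. They report only what shows in the picture. A call takes as long as a camera call. They do not tell look-alikes from the thing itself.
- arm.spot_in(thing, camera): "xy" ([column, row] in pixels, amid what is visible of it).
- arm.masks_of(thing, camera): "pixels" (400x640 bool, what is visible of it) and "xy" ([column, row] in pixels, amid what is visible of it).
- arm.spot_point(thing, camera): "xy" ([column, row] in pixels: a listed point, or the origin of a listed thing).
The state is a dict: "t": time; "q": joint angles; "qd": joint speeds; "joint_efforts": joint torques, N m; "eef_pos": TCP position; "ee_rot": TCP orientation; "force": force on the tool from outside, world axes, zero at the start; "moment": the same for the moment, N m; "width": finger opening in m.
Only numpy, scipy, OpenCV 4.12 (cv2) and the standard library are available. Lean on these libraries where they do the work, as an engineer would, in place of code of your own. Each camera call takes 0.05 s, during which the arm holds its last target. There are 200 camera calls.

## Task

Take the larger square-ended key out of the key stand and put it into the square socket in the middle of the dispenser's dial, pressing lightly and turning it little by little until it drops fully home. Then turn it until the dial's pointer stands on the broad index mark, and leave the key standing there. Leave the slim key, the small bottle and the sample tube between them where they are.

Things in the scene. Friction and masses are not known exactly. Their poses are not given: they have to be found in the camera images.
- dispenser: Fixed white bench dispenser, housing 150 mm (x) by 270 mm (y from +80 to -190), 60 mm high. Origin on the bench under the dial's axis. A flat white dial, 132 mm across, lies on its top at z = 60 mm. A glass barrel with cap (48 mm thick) stands at its y = -140 mm, up to z = 171 mm; from its foot a thin spout runs to +x
- index_mark (a point): Outer part of the broad black index mark on the dial (mark 7 mm wide, 47 to 64 mm from the axis along the dispenser's +x); this point is 50 mm from the axis, where the needle's tip comes. The finer lines are only graduations
- socket_mouth (a point): Point on the dial's axis at the top face of the round steel bush (53 mm across), 84 mm above the bench; fixed, axes as the dispenser's. The bush has a square hole 19.8 mm wide and 17 mm deep, straight down. How the hole is turned differs every time, is unrelated to the pointer and not told: see or feel it. The key fits four ways, a quarter turn apart, within about 6 degrees
- pointer (a joint): Angle (rad) of the dark needle on the dial, counter-clockwise positive from above; 0 = at the index mark. Starts at 0.5 to 1.3, stops at -0.6 and 2.2. Bush and needle turn as one, stiffly (0.2 N m), and stay where left. Only the key turns them; it must first take up about 6 degrees of free play either way
- key: The larger key, about 160 g, loose, upright in a hole of the stand. Origin on its axis at the underside of its round shoulder (34 mm across, 5 thick), z up. Below: steel square 18 mm wide, 15 mm long, last 5 mm tapered to 13 mm, sides along x and y. Home, its origin is at socket_mouth; while out of line it stands 10 mm or so higher
- key_wing (a point): Middle of the larger key's black wing handle, 39 mm above the key's origin: 56 mm long (along the key's x), 12 mm thick (y), 30 mm high. A round stem 18 mm thick joins it to the shoulder below
- slim_key: The smaller key, 100 g, in the stand's other hole, same build and origin: wing 38 mm long, 12 mm thick, from z = 24 to 48 mm; square only 10 mm wide. Not needed
- key_stand: Fixed grey block 60 mm (x) by 180 mm (y) by 30 mm high, origin on the bench under its centre. Two round holes, 29 mm wide and 22 mm deep, at its y = +60 and -60 mm; the keys' shoulders rest on its top. Which key is in which hole changes
- near_bottle: Small amber dropper bottle, 29 mm thick, 71 mm high, loose, standing between the dispenser and the stand. Origin: centre of its base
- sample_tube: Capped sample tube lying on the bench between the dispenser and the stand, 95 mm long (along its x), 17 mm thick at the cap, loose. Origin at bench level under its middle
Things that resemble listed ones, but are neither listed nor needed, are in the scene too. Several things have the shape of the key_stand; the one meant has the colours described above. What is shaped like the key but purple is not meant.

How it is judged:
By the outcome, as a careful person would: the job done as asked, in the order asked, and still so for the second after the job is handed in, with the robot touching nothing.
It also fails if it takes over 72 s, if anything falls off the work surface, if the arm or the gripper's body presses on something with over 40 N, if the wrist force passes 120 N, or if a joint passes its speed limit or range.

## Working session

There is one attempt and no reset: what is moved stays moved. The work goes in short steps, Python scripts to look and compute and a tool call to move; the robot and the scene stay as the last step left them, time stands still between calls to the robot, and variables do not carry over. Pictures are saved under pics/ and viewed, about 8 in all and at most 12, crops included, and the job is handed in when it is done.

Besides the shell and the picture viewer there is one more tool, called after "Call:" as name(argument=value, ...), one argument or row to a line, values as JSON. move_arm: Moves the arm, as the interface text tells. Its arguments: {"type":"object","properties":{"deltas":{"type":"array","items":{"type":"array","items":{"type":"number"}}},"claw":{"type":"number"},"squeeze":{"type":"number"}},"required":["deltas"]}

```bash
mkdir -p pics; cat > h.py <<'E'
import numpy as np, cv2
from station import arm
def ray(cam,px):
    c=arm.calibration(cam);K=np.array(c["intrinsics"]);T=np.array(c["T"])
    d=np.linalg.inv(K)@np.array([px[0],px[1],1.]);d=T[:3,:3]@np.array([d[0],-d[1],-d[2]])
    return T[:3,3],d
def at_z(cam,px,z):
    o,d=ray(cam,px);return o+d*(z-o[2])/d[2]
def tri(p1,p2,c1="scene",c2="top"):
    o1,d1=ray(c1,p1);o2,d2=ray(c2,p2);d1=d1/np.linalg.norm(d1);d2=d2/np.linalg.norm(d2)
    s=np.linalg.lstsq(np.c_[d1,-d2],o2-o1,rcond=None)[0]
    a=o1+d1*s[0];b=o2+d2*s[1];return (a+b)/2,np.linalg.norm(a-b)
def proj(cam,p):
    c=arm.calibration(cam);K=np.array(c["intrinsics"]);T=np.array(c["T"])
    q=np.linalg.inv(T)@np.r_[p,1];v=K@np.array([q[0],-q[1],-q[2]]);return v[:2]/v[2]
E
python3 - <<'E'
from h import *
np.set_printoptions(precision=3,suppress=True)
for c in("scene","top"):
    im=arm.grab_frame(c);cv2.imwrite(f"pics/{c}0.png",im[:,:,::-1])
    k=arm.calibration(c);print(c,np.array(k["T"]),np.array(k["intrinsics"]),[x for x in k])
    for t in["key","key_wing","slim_key","key_stand","dispenser","socket_mouth","index_mark","near_bottle","sample_tube"]:
        print(t,[(np.round(r["xy"]).tolist(),round(r["score"],2)) for r in arm.spot_point(t,c)][:5])
print(arm.get_state(),arm.tcp_to_grasp)
E
```

```text
scene [[ 0.768 -0.548  0.332  0.839]
 [ 0.641  0.649 -0.41  -0.35 ]
 [ 0.009  0.528  0.849  0.871]
 [ 0.     0.     0.     1.   ]] [[478.118   0.    318.954]
 [  0.    478.118 205.871]
 [  0.      0.      1.   ]] ['intrinsics', 'T']
key [([362.0, 156.0], 0.94), ([343.0, 196.0], 0.69), ([291.0, 162.0], 0.59)]
key_wing [([338.0, 187.0], 0.84), ([289.0, 151.0], 0.73)]
slim_key [([396.0, 133.0], 0.52), ([327.0, 250.0], 0.25)]
key_stand [([427.0, 238.0], 0.93), ([315.0, 122.0], 0.92), ([377.0, 153.0], 0.55)]
dispenser [([278.0, 323.0], 0.62)]
socket_mouth [([275.0, 308.0], 0.85)]
index_mark [([294.0, 334.0], 0.88)]
near_bottle [([270.0, 207.0], 0.56)]
sample_tube [([326.0, 247.0], 0.72)]
top [[-0.014  0.995 -0.097  0.407]
 [-1.    -0.013  0.004  0.055]
 [ 0.003  0.097  0.995  1.134]
 [ 0.     0.     0.     1.   ]] [[443.401   0.    314.269]
 [  0.    443.401 194.732]
 [  0.      0.      1.   ]] ['intrinsics', 'T']
key [([293.0, 247.0], 0.68), ([290.0, 195.0], 0.51), ([251.0, 206.0], 0.45)]
key_wing [([291.0, 188.0], 0.67), ([289.0, 246.0], 0.55), ([246.0, 199.0], 0.49)]
slim_key [([251.0, 202.0], 0.18)]
key_stand [([236.0, 266.0], 0.86), ([227.0, 202.0], 0.61), ([272.0, 118.0], 0.6)]
dispenser [([401.0, 164.0], 0.77)]
socket_mouth []
index_mark []
near_bottle [([334.0, 231.0], 0.63)]
sample_tube [([334.0, 171.0], 0.51)]
{'t': 1.0, 'q': array([ 1.614,  0.359,  0.012, -0.   , -1.224, -0.288]), 'qd': array([-0.001,  0.001, -0.001,  0.001,  0.   ,  0.001]), 'joint_efforts': array([ -0.   , -58.24 ,  29.33 ,   7.003,   0.012,  -0.   ]), 'eef_pos': array([0.164, 0.655, 0.405]), 'ee_rot': array([-3.142,  0.   , -0.245]), 'force': array([0.242, 0.281, 0.373]), 'moment': array([-0.001,  0.056,  0.043]), 'width': 0.08791894068473863} 0.1593
```

View pics/scene0.png

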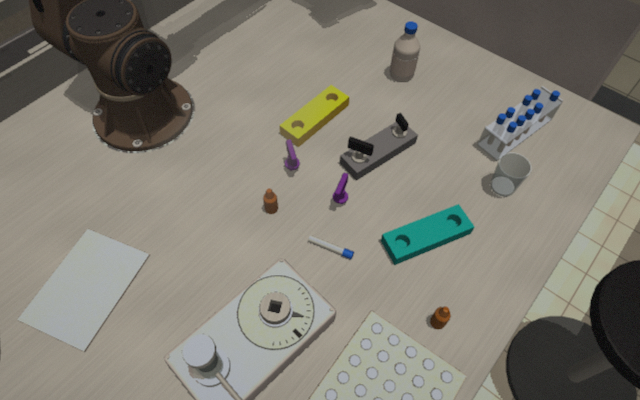

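View pics/top0.png

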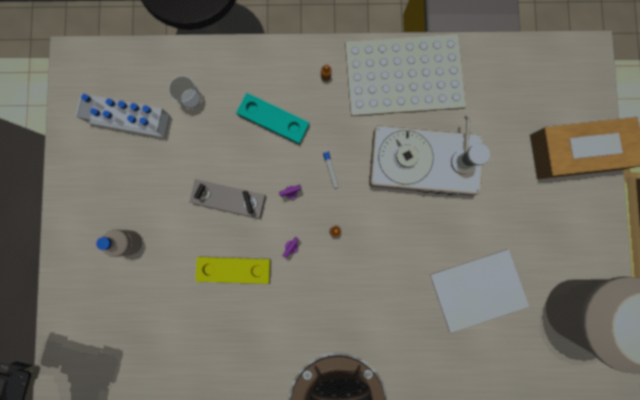

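The scene shows the grey stand at scene (378,150) / top (228,199). It holds two black keys, one at scene (360,150) / top (251,202) and one at (401,126) / (202,191). Things that could be confused with the target:
- purple keys at scene (342,190) and (291,156)
- the yellow stand at (315,115) and the teal stand at (428,233)
- the slim key at (401,126)

I choose the black key at (360,150), because its wing is bigger, and check it in a close crop.

```bash
python3 - <<'E'
from h import *
np.set_printoptions(precision=4,suppress=True)
s=cv2.imread("pics/scene0.png");t=cv2.imread("pics/top0.png")
def cr(im,cx,cy,w,h): return cv2.resize(im[cy-h:cy+h,cx-w:cx+w],(400,300),interpolation=cv2.INTER_CUBIC)
cv2.imwrite("pics/crop1.png",np.vstack([np.hstack([cr(s,380,145,48,36),cr(t,228,198,48,36)]),np.hstack([cr(s,278,310,48,36),cr(t,405,157,48,36)])]))
print("mouth z84",at_z("scene",(275,308),.084)); print("top",at_z("top",(407,155),.084))
print("index",at_z("scene",(294,334),.06))
for n,a in dict(big=((360,148),(249,201)),slim=((401,121),(202,190))).items(): print(n,tri(a[0],a[1]))
for n in("key_stand","key","key_wing"):
  for c in("scene","top"):
    arm.grab_frame(c)
    for r in arm.masks_of(n,c):
        m=r["pixels"].astype(np.uint8);p=cv2.findNonZero(m);print(n,c,r["score"],np.round(r["xy"]),cv2.minAreaRect(p) if p is not None else 0)
E
```

```text
mouth z84 [ 0.6054 -0.1762  0.084 ]
top [ 0.6016 -0.1732  0.084 ]
index [ 0.6545 -0.184   0.06  ]
big (array([0.4974, 0.2086, 0.065 ]), np.float64(0.00033147466834417303))
slim (array([0.5248, 0.32  , 0.0754]), np.float64(0.0003082528046100726))
key_stand scene 0.82 [314. 118.] ((313.4520263671875, 114.7054672241211), (29.20220184326172, 75.98493957519531), 51.009010314941406)
key_stand scene 0.77 [378. 151.] ((377.8030700683594, 148.46543884277344), (31.08388328552246, 79.22004699707031), 56.929325103759766)
key_stand scene 0.62 [427. 235.] ((426.637939453125, 233.34481811523438), (34.53933334350586, 92.29058837890625), 68.19859313964844)
key_stand scene 0.6 [272. 308.] ((275.1219787597656, 310.9024658203125), (37.79405212402344, 33.7335319519043), 51.34019470214844)
key_stand top 0.71 [232. 271.] ((232.9307403564453, 269.2165832519531), (74.08882904052734, 26.54953956604004), 1.7899105548858643)
key_stand top 0.7 [224. 199.] ((227.28536987304688, 198.1682891845703), (74.10346221923828, 25.353023529052734), 12.094757080078125)
key_stand top 0.57 [272. 119.] ((273.00018310546875, 118
[... 546 characters left out ...]
 21.15072250366211), 12.528807640075684)
key top 0.69 [247. 204.] ((250.0, 201.5), (21.0, 12.0), 90.0)
key top 0.55 [291. 194.] ((290.7000427246094, 191.9000244140625), (11.180339813232422, 21.0190372467041), 63.43495178222656)
key_wing scene 0.97 [360. 149.] ((357.5345153808594, 150.08619689941406), (27.04912757873535, 22.322097778320312), 23.198589324951172)
key_wing scene 0.8 [287. 156.] ((291.0, 154.0), (30.0, 16.0), 90.0)
key_wing scene 0.63 [340. 193.] ((339.5, 187.5), (31.0, 15.0), 90.0)
key_wing top 0.68 [290. 190.] ((290.17694091796875, 191.91539001464844), (12.527507781982422, 22.698354721069336), 82.87498474121094)
key_wing top 0.51 [291. 248.] ((290.5, 247.0), (18.0, 13.0), 90.0)
```

View pics/crop1.png

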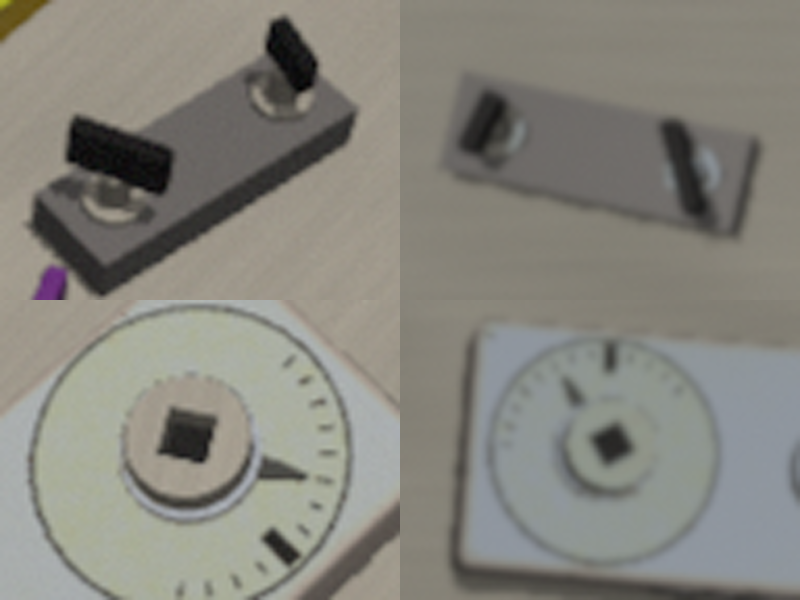

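```bash
cat >> h.py <<'E'
def rect(cam,im,cx,cy,z,half=75,s=4):
    """metric top-down view: col = -y, row = -x, s px/mm"""
    W=np.array([[cx+half/1e3,cy+half/1e3,z],[cx+half/1e3,cy-half/1e3,z],[cx-half/1e3,cy-half/1e3,z],[cx-half/1e3,cy+half/1e3,z]])
    src=np.float32([proj(cam,w) for w in W]);n=2*half*s;dst=np.float32([[0,0],[n,0],[n,n],[0,n]])
    return cv2.warpPerspective(im,cv2.getPerspectiveTransform(src,dst),(n,n),flags=cv2.INTER_CUBIC)
E
python3 - <<'E'
from h import *
np.set_printoptions(precision=4,suppress=True)
def dark(R,thr,mask,s,half,cx,cy,nm):
    g=cv2.cvtColor(R,cv2.COLOR_BGR2GRAY)
    n,l,st,ce=cv2.connectedComponentsWithStats(((g<thr)&mask).astype(np.uint8))
    for i in np.argsort(-st[1:,4])[:4]+1:
        r=cv2.minAreaRect(cv2.findNonZero((l==i).astype(np.uint8)))
        ys,xs=np.nonzero(l==i);P=np.c_[-(ys-half*s),-(xs-half*s)]/s   # world dx,dy mm
        c=P.mean(0);w,v=np.linalg.eigh(np.cov(P.T));a=np.degrees(np.arctan2(v[1,1],v[0,1]))
        rc=np.array([-(r[0][1]-half*s),-(r[0][0]-half*s)])/s
        print(nm,"area",st[i,4]/s/s,"cen",np.array([cx,cy])*1e3+c,"pca",a,"rect c",np.array([cx,cy])*1e3+rc,"size",np.array(r[1])/s,"rectang(world)",-r[2])
V=[]
for cam in("scene","top"):
    im=cv2.imread(f"pics/{cam}0.png")
    cx,cy=.603,-.175;half=75;s=4
    yy,xx=np.mgrid[0:600,0:600];rr=np.hypot(xx-300,yy-300)/4
    R=rect(cam,im,cx,cy,.084);dark(R,70,rr<20,s,half,cx,cy,cam+" hole");
    R2=rect(cam,im,cx,cy,.061);dark(R2,105,(rr>32)&(rr<62),s,half,cx,cy,cam+" needle/mark")
    R3=rect(cam,im,.4974,.2086,.069);dark(R3,40,rr<50,s,half,.4974,.2086,cam+" wing")
    V.append(np.hstack([cv2.resize(x,(260,260)) for x in(R,R2,R3)]))
cv2.imwrite("pics/rect.png",np.vstack(V))
E
```

```text
scene hole area 333.3125 cen [ 602.942  -174.4953] pca -178.3531113284203 rect c [ 602.95 -174.4 ] size [19.2302 18.783 ] rectang(world) -63.43495178222656
scene needle/mark area 108.375 cen [ 657.0332 -179.5045] pca 175.3154502116806 rect c [ 656.8456 -179.5074] size [ 7.1328 15.9145] rectang(world) -4.398705005645752
scene needle/mark area 96.25 cen [ 636.451  -155.4276] pca -152.32644276295136 rect c [ 637.8942 -154.4887] size [17.4101  8.6195] rectang(world) -59.620872497558594
scene needle/mark area 0.5 cen [ 629.125  -121.2812] pca -145.27802260979172 rect c [ 629.0625 -121.3125] size [0.7071 0.5303] rectang(world) -45.0
scene needle/mark area 0.3125 cen [ 657.2 -157.1] pca -161.565051177078 rect c [ 657.25  -157.125] size [0.5  0.25] rectang(world) -90.0
scene wing area 1506.3125 cen [496.2759 210.366 ] pca -169.57276953483833 rect c [495.992  209.8406] size [58.2065 30.0133] rectang(world) -74.05460357666016
top hole area 247.0 cen [ 601.4078 -174.0877] pca -136.57747465388633 rect c [ 601.4897 -174.1304] size [16.2778 16.2429] rectang(world) -62.241458892822266
top needle/mark area 106.8125 cen [ 657.3698 -180.0104] pca 174.83043800316076 rect c [ 656.8552 -180.0871] size [ 7.443  15.8109] rectang(world) -3.3664605617523193
top needle/mark area 76.875 cen [ 636.3835 -157.0715] pca -153.28062202735822 rect c [ 637.3059 -156.5561] size [14.0423  7.2773] rectang(world) -62.241458892822266
top wing area 122.1875 cen [480.311  204.9526] pca -165.4355409178764 rect c [483.0142 204.7083] size [28.6903  8.3408] rectang(world) -83.58915710449219
top wing area 60.125 cen [507.8641 211.5873] pca -167.323385429569 rect c [507.7362 211.3399] size [18.045   4.8299] rectang(world) -79.4608154296875
top wing area 0.0625 cen [516.4  219.35] pca nan rect c [516.4  219.35] size [0. 0.] rectang(world) -0.0<stdin>:9: RuntimeWarning: Degrees of freedom <= 0 for slice
  c *= np.true_divide(1, fact)
  c *= np.true_divide(1, fact)
```

View pics/rect.png

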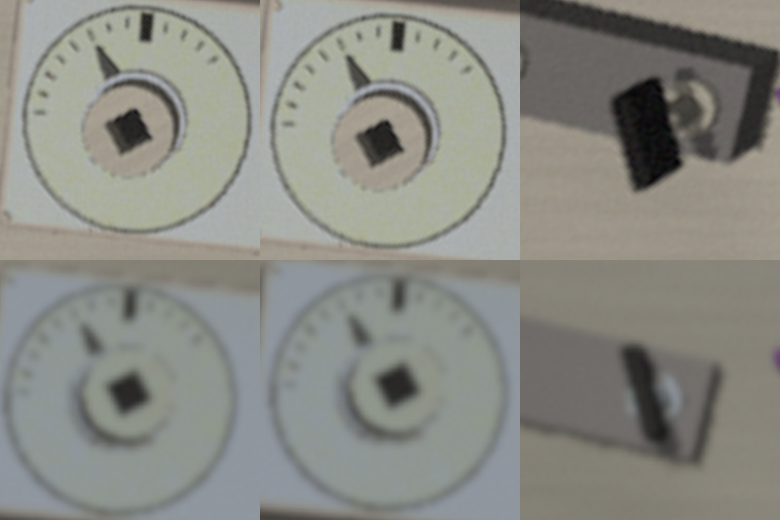

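The crop confirms it: the black key at scene (360,150) has the longer wing, at a yaw of about 14.5° and position about (0.496, 0.209). The hole's sides lie at about 27.5° mod 90. The needle is at about 28.5° and the index at about -4.5°, both in world angles. I move over the key with the jaw turned to match.

Call:
move_arm(
  deltas=[
    [22,-29.7,0,0,0,1.9],
    [22,-29.7,0,0,0,1.9],
    [22,-29.7,0,0,0,1.9],
    [22,-29.7,0,0,0,1.9],
    [22,-29.7,0,0,0,1.9],
  ],
  claw=0,
  squeeze=20,
)

```text
t: 2.02
eef_pos: [0.2743, 0.5049, 0.4048]
ee_rot: [-3.141, -0.0, -0.077]
force: [1.6, 0.3, 0.3]
width: 0.0876
```

Call:
move_arm(
  deltas=[
    [22,-29.7,0,0,0,1.9],
    [22,-29.7,0,0,0,1.9],
    [22,-29.7,0,0,0,1.9],
    [22,-29.7,0,0,0,1.9],
    [22,-29.7,0,0,0,1.9],
  ],
)

```text
t: 2.43
eef_pos: [0.3843, 0.3562, 0.4051]
ee_rot: [-3.141, -0.0, 0.089]
force: [0.6, 0.9, 0.1]
width: 0.0875
```

Call:
move_arm(
  deltas=[
    [22,-29.7,-20,0,0,1.9],
    [22,-29.7,-20,0,0,1.9],
    [22,-29.7,-20,0,0,1.9],
    [22,-29.7,-20,0,0,1.9],
    [24,-29.7,-25,0,0,1.9],
  ],
)

```text
t: 2.85
eef_pos: [0.4936, 0.2113, 0.3026]
ee_rot: [-3.141, -0.002, 0.255]
force: [0.7, 1.0, -0.4]
width: 0.0877
```

```bash
python3 - <<'E'
from h import *
np.set_printoptions(precision=4,suppress=True)
V=[]
for cam in("scene","top"):
    im=arm.grab_frame(cam)[:,:,::-1].copy()
    p=proj(cam,[.496,.209,.084]);c=np.int32(p);print(cam,p)
    for a in(-1,1):
        q=proj(cam,np.array([.496,.209,.084])+a*.028*np.array([np.cos(.253),np.sin(.253),0]));cv2.circle(im,tuple(np.int32(np.round(q))),0,(0,255,0),-1)
    V.append(cv2.resize(im[c[1]-50:c[1]+50,c[0]-50:c[0]+50],(400,400),interpolation=cv2.INTER_NEAREST))
cv2.imwrite("pics/above.png",np.hstack(V))
s=arm.get_state();print(s["t"],s["eef_pos"],np.degrees(s["ee_rot"]),s["width"])
E
```

```text
scene [360.3923 141.8464]
top [247.7164 200.9965]
2.95 [0.4936 0.2089 0.2989] [179.8524   0.3226  14.2614] 0.08753460353028528
```

View pics/above.png

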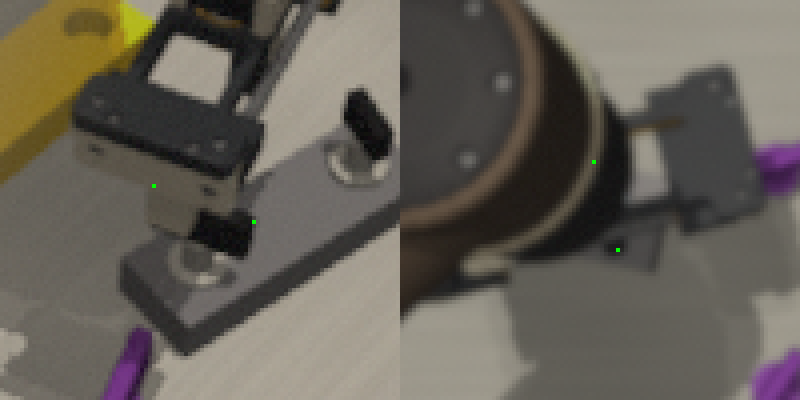

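The view is consistent: the predicted wing ends land on the wing, at crop pixel (253,222) in the scene view. I descend and grip.

Call:
move_arm(
  deltas=[
    [1.5,0,-20,0,0,0],
    [0,0,-20,0,0,0],
    [0,0,-16,0,0,0],
    [0,0,-10,0,0,0],
    [0,0,-4.5,0,0,0],
  ],
)

```text
t: 3.37
eef_pos: [0.4939, 0.2131, 0.2309]
ee_rot: [3.141, 0.001, 0.253]
force: [-0.5, -0.0, -0.1]
width: 0.0876
```

Call:
move_arm(
  deltas=[
    [0,0,0,0,0,0],
    [0,0,0,0,0,0],
    [0,0,0,0,0,0],
    [0,0,0,0,0,0],
    [0,0,0,0,0,0],
  ],
  claw=255,
  squeeze=25,
)

```text
t: 3.78
eef_pos: [0.4944, 0.2132, 0.2328]
ee_rot: [-3.141, -0.001, 0.253]
force: [0.1, -0.4, -0.0]
width: 0.0598
```

Call:
move_arm(
  deltas=[
    [0,0,0,0,0,0],
    [0,0,0,0,0,0],
    [0,0,0,0,0,0],
    [0,0,0,0,0,0],
    [0,0,0,0,0,0],
  ],
)

```text
t: 4.2
eef_pos: [0.4943, 0.2129, 0.232]
ee_rot: [3.142, 0.0, 0.253]
force: [-0.1, 0.2, -0.2]
width: 0.0269
```

Call:
move_arm(
  deltas=[
    [0,0,0,0,0,0],
    [0,0,0,0,0,0],
    [0,0,0,0,0,0],
    [0,0,0,0,0,0],
    [0,0,0,0,0,0],
  ],
)

```text
t: 4.62
eef_pos: [0.4943, 0.2129, 0.232]
ee_rot: [3.141, 0.0, 0.253]
force: [0.1, -1.0, -0.1]
width: 0.0158
```

Call:
move_arm(
  deltas=[
    [0,0,0,0,0,0],
    [0,0,0,0,0,0],
    [0,0,0,0,0,0],
    [0,0,0,0,0,0],
    [0,0,0,0,0,0],
  ],
)

```text
t: 5.03
eef_pos: [0.4942, 0.2129, 0.232]
ee_rot: [3.142, 0.0, 0.253]
force: [0.4, -0.7, 1.0]
width: 0.0154
```

```bash
python3 -c "
from h import *
for i in range(4):
    arm.grab_frame('top');s=arm.get_state();print(s['t'],s['eef_pos'],s['ee_rot'],s['width'],s['force'],s['moment'])"
```

```text
5.0833 [0.4942569  0.21292559 0.23199911] [3.14157718e+00 6.09300850e-05 2.52565528e-01] 0.01564070156948015 [-0.1112475  -0.51911999 -0.10945289] [-0.40896099 -0.10439985 -0.00073722]
5.1333 [0.49423415 0.21292895 0.23201554] [3.14157503e+00 5.16463242e-05 2.52640498e-01] 0.015572943241628123 [ 0.03670276  0.05796383 -0.45739965] [-0.41767595 -0.00865536 -0.01563956]
5.1833 [0.49422915 0.21292608 0.23198994] [3.14158147e+00 9.37143108e-05 2.52605598e-01] 0.01578012960908374 [ 0.29456874 -1.17614653 -0.52454162] [-0.41693616 -0.14216712 -0.01877434]
5.2333 [0.494248   0.21295037 0.23201936] [-3.14158372e+00  4.88217315e-05  2.52564869e-01] 0.015329824947840997 [ 0.42486098 -1.46924247  1.1063266 ] [-0.41674557 -0.11129147  0.0496502 ]
```

Call:
move_arm(
  deltas=[
    [0,0,6,0,0,0],
    [0,0,10,0,0,0],
    [0,0,16,0,0,0],
    [0,0,20,0,0,0],
    [0,0,18,0,0,0],
  ],
)

```text
t: 5.65
eef_pos: [0.4943, 0.213, 0.3038]
ee_rot: [-3.141, -0.001, 0.253]
force: [-0.9, 0.2, -1.2]
width: 0.016
```

Call:
move_arm(
  deltas=[
    [0,0,25,0,0,0],
    [0,0,5,0,0,0],
    [0,0,0,0,0,0],
    [0,0,0,0,0,0],
    [0,0,0,0,0,0],
  ],
)

```text
t: 6.07
eef_pos: [0.4938, 0.2127, 0.3313]
ee_rot: [3.141, 0.001, 0.252]
force: [-0.2, 0.6, -1.2]
width: 0.0157
```

```bash
python3 - <<'E'
from h import *
np.set_printoptions(precision=4,suppress=True)
s=arm.get_state();print(s["t"],s["eef_pos"],s["ee_rot"],s["width"],s["force"],s["moment"])
im=arm.grab_frame("scene")[:,:,::-1].copy()
c=np.int32(proj("scene",s["eef_pos"]-[0,0,.16]));print(c)
cv2.imwrite("pics/lift.png",cv2.resize(im[c[1]-60:c[1]+60,c[0]-60:c[0]+60],(600,600),interpolation=cv2.INTER_CUBIC))
cv2.imwrite("pics/lift_full.png",im)
E
```

```text
6.0667 [0.4938 0.2127 0.3313] [3.1414 0.0012 0.2524] 0.015749018587544284 [-0.1573  0.64   -1.227 ] [-0.0436 -0.0006 -0.0167]
[364 111]
```

View pics/lift.png

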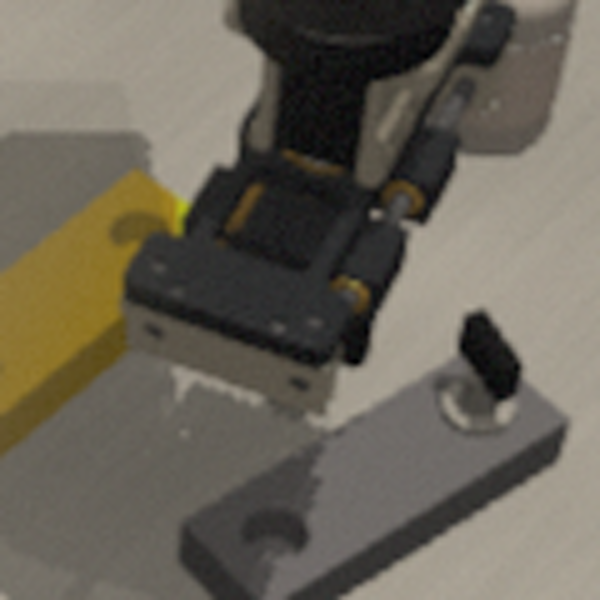

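The grey stand's hole at crop (275,535) is now empty, and a width of 15.7 mm with about 1.2 N of weight says the key is held. The gripper hides it from the scene camera. I carry the key to the socket a quarter turn away (yaw -62.5°), so the scene camera can see it.

Call:
move_arm(
  deltas=[
    [7.2,-25.8,0,0,0,-5.13],
    [7.2,-25.8,0,0,0,-5.13],
    [7.2,-25.8,0,0,0,-5.13],
    [7.2,-25.8,0,0,0,-5.13],
    [7.2,-25.8,0,0,0,-5.13],
  ],
)

```text
t: 6.53
eef_pos: [0.5302, 0.0828, 0.3309]
ee_rot: [3.14, 0.002, -0.199]
force: [1.6, -0.2, -0.3]
width: 0.0155
```

Call:
move_arm(
  deltas=[
    [7.2,-25.8,0,0,0,-5.13],
    [7.2,-25.8,0,0,0,-5.13],
    [7.2,-25.8,0,0,0,-5.13],
    [7.2,-25.8,0,0,0,-5.13],
    [7.2,-25.8,0,0,0,-5.13],
  ],
)

```text
t: 6.95
eef_pos: [0.5662, -0.0464, 0.3308]
ee_rot: [3.14, 0.001, -0.647]
force: [0.4, 1.2, -1.9]
width: 0.0155
```

Call:
move_arm(
  deltas=[
    [7.2,-25.8,0,0,0,-5.13],
    [7.2,-25.8,0,0,0,-5.13],
    [7.2,-25.8,0,0,0,-5.13],
    [7.2,-25.8,0,0,0,-5.13],
    [7.2,-25.8,0,0,0,-5.13],
  ],
)

```text
t: 7.37
eef_pos: [0.6023, -0.1754, 0.3306]
ee_rot: [3.14, 0.001, -1.095]
force: [0.6, 0.6, -1.5]
width: 0.0159
```

Call:
move_arm(
  deltas=[
    [0,0,0,0,0,0],
    [0,0,0,0,0,0],
    [0,0,0,0,0,0],
    [0,0,0,0,0,0],
    [0,0,0,0,0,0],
  ],
)

```text
t: 7.78
eef_pos: [0.6022, -0.1732, 0.3319]
ee_rot: [3.141, 0.0, -1.089]
force: [-0.2, 0.1, -1.5]
width: 0.0154
```

```bash
cat > look.py <<'E'
from h import *
import sys
np.set_printoptions(precision=4,suppress=True)
s=arm.get_state();print(s["t"],s["eef_pos"],np.degrees(s["ee_rot"]),s["width"],s["force"],s["moment"],s["q"])
im=arm.grab_frame("scene")[:,:,::-1].copy();cv2.imwrite(f"pics/{sys.argv[1]}_full.png",im)
cv2.imwrite(f"pics/{sys.argv[1]}.png",cv2.resize(im[240:360,210:370],(800,600),interpolation=cv2.INTER_CUBIC))
E
python3 look.py over; python3 -c "
from h import *
for t in('key','key_wing','socket_mouth'):print(t,[(r['xy'],r['score']) for r in arm.spot_point(t,'scene')])
print(proj('scene',[.602,-.1748,.084]))"
```

```text
7.7833 [ 0.6022 -0.1732  0.3319] [179.983    0.0142 -62.3848] 0.015398771693022754 [-0.217   0.1482 -1.4794] [ 0.1317 -0.0199 -0.0493] [ 0.031   0.3339 -0.1986 -0.0001 -1.0387  0.451 ]
key [([337.9, 197.6], 0.51)]
key_wing [([337.7, 187.7], 0.88), ([269.0, 286.9], 0.67)]
socket_mouth [([272.3, 311.4], 0.55)]
[274.07982719 306.18615919]
```

View pics/over.png

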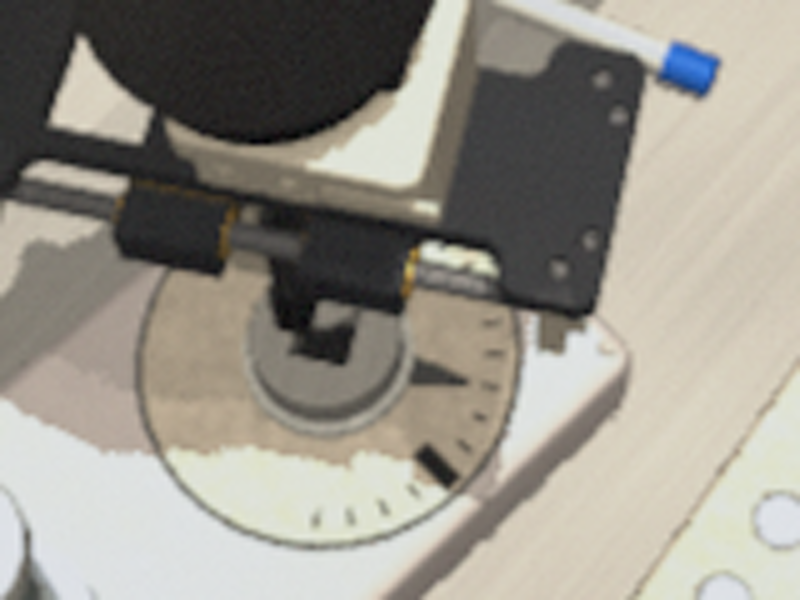

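The hole at crop (335,340), needle at (440,375) and mark at (437,465) are all as before. The key itself is mostly hidden behind the finger slider, but its weight of 1.5 N is still felt. I shift -1.5 mm in y and lower gently.

Call:
move_arm(
  deltas=[
    [0,-1.5,-8,0,0,0],
    [0,0,-8,0,0,0],
    [0,0,-6,0,0,0],
    [0,0,-3,0,0,0],
    [0,0,0,0,0,0],
  ],
)

```text
t: 8.4
eef_pos: [0.6019, -0.1755, 0.3055]
ee_rot: [3.14, 0.001, -1.091]
force: [0.4, -0.1, -0.9]
width: 0.0156
```

Call:
move_arm(
  deltas=[
    [0,0,-1,0,0,0],
    [0,0,-1,0,0,0],
    [0,0,-1,0,0,0],
    [0,0,0,0,0,0],
    [0,0,0,0,0,0],
  ],
)

```text
t: 8.82
eef_pos: [0.6023, -0.1756, 0.3042]
ee_rot: [-3.141, -0.0, -1.09]
force: [0.0, -0.7, -1.7]
width: 0.0158
```

Call:
move_arm(
  deltas=[
    [0,0,-1,0,0,0],
    [0,0,-1,0,0,0],
    [0,0,-1,0,0,0],
    [0,0,0,0,0,0],
    [0,0,0,0,0,0],
  ],
)

```text
t: 9.23
eef_pos: [0.6022, -0.1755, 0.3009]
ee_rot: [3.141, 0.0, -1.09]
force: [-0.7, -0.6, -2.2]
width: 0.0157
```

Call:
move_arm(
  deltas=[
    [0,0,-1,0,0,0],
    [0,0,-1,0,0,0],
    [0,0,-1,0,0,0],
    [0,0,0,0,0,0],
    [0,0,0,0,0,0],
  ],
)

```text
t: 9.65
eef_pos: [0.6023, -0.1755, 0.2979]
ee_rot: [3.141, 0.0, -1.09]
force: [-0.4, -0.2, -1.3]
width: 0.0156
```

```bash
python3 look.py in1
```

```text
9.65 [ 0.6023 -0.1755  0.2979] [179.9898   0.0043 -62.4752] 0.015642071905023883 [-0.3618 -0.2195 -1.3073] [ 0.0511 -0.0092 -0.0125] [ 0.0271  0.3661 -0.2364  0.     -0.9685  0.4533]
```

View pics/in1.png

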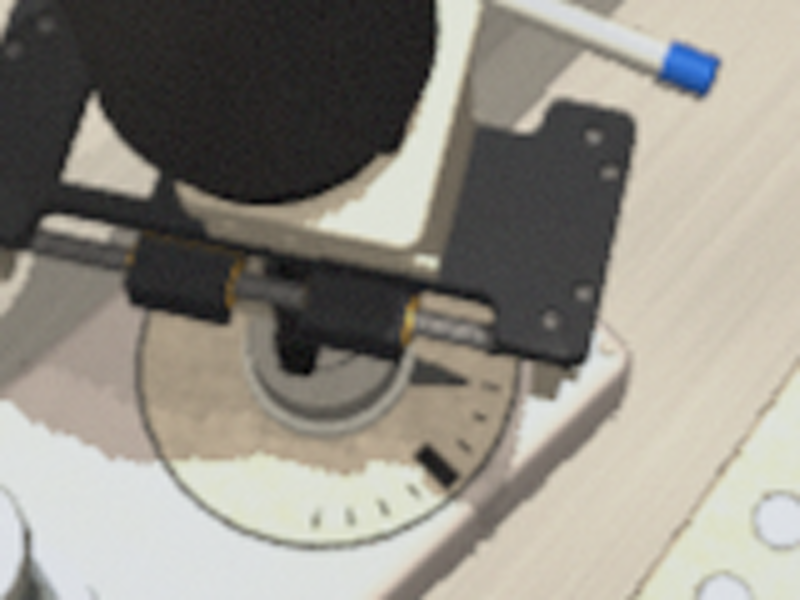

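The black wing end at (295,350) and the shoulder edge at (350,358) show the key is in the jaws, low over the bush, with no contact force yet. I keep lowering.

Call:
move_arm(
  deltas=[
    [0,0,-1,0,0,0],
    [0,0,-1,0,0,0],
    [0,0,-1,0,0,0],
    [0,0,0,0,0,0],
    [0,0,0,0,0,0],
  ],
)

```text
t: 10.12
eef_pos: [0.6022, -0.1756, 0.2949]
ee_rot: [3.141, 0.0, -1.09]
force: [-0.5, -0.3, -0.5]
width: 0.0159
```

Call:
move_arm(
  deltas=[
    [0,0,-1,0,0,0],
    [0,0,-1,0,0,0],
    [0,0,0,0,0,0],
    [0,0,0,0,0,0],
    [0,0,0,0,0,0],
  ],
)

```text
t: 10.53
eef_pos: [0.6023, -0.1756, 0.293]
ee_rot: [3.142, 0.0, -1.09]
force: [0.4, -0.5, -1.9]
width: 0.0155
```

Call:
move_arm(
  deltas=[
    [0,0,-1,0,0,0],
    [0,0,-1,0,0,0],
    [0,0,-1,0,0,0],
    [0,0,0,0,0,0],
    [0,0,0,0,0,0],
  ],
)

```text
t: 10.95
eef_pos: [0.6023, -0.1755, 0.2899]
ee_rot: [3.141, 0.0, -1.09]
force: [0.9, 0.7, -1.3]
width: 0.0158
```

Call:
move_arm(
  deltas=[
    [0,0,-1,0,0,0],
    [0,0,-1,0,0,0],
    [0,0,-1,0,0,0],
    [0,0,0,0,0,0],
    [0,0,0,0,0,0],
  ],
)

```text
t: 11.37
eef_pos: [0.6022, -0.1756, 0.2869]
ee_rot: [3.141, 0.0, -1.09]
force: [-0.0, -0.5, -1.6]
width: 0.0158
```

Call:
move_arm(
  deltas=[
    [0,0,-0.7,0,0,0],
    [0,0,0,0,0,0],
    [0,0,-0.7,0,0,0],
    [0,0,0,0,0,0],
    [0,0,0,0,0,0],
  ],
)

```text
t: 11.78
eef_pos: [0.6023, -0.1755, 0.286]
ee_rot: [-3.141, -0.0, -1.09]
force: [-2.3, 3.2, 3.8]
width: 0.0156
```

Call:
move_arm(
  deltas=[
    [0,0,-0.7,0,0,0],
    [0,0,0,0,0,0],
    [0,0,0,0,0,0],
    [0,0,0,0,0,0],
    [0,0,0,0,0,0],
  ],
)

```text
t: 12.2
eef_pos: [0.6023, -0.1754, 0.2858]
ee_rot: [-3.141, -0.0, -1.09]
force: [-3.6, 3.8, 7.9]
width: 0.0156
```

Contact came at TCP z = 0.286, the predicted home height, so the key has dropped fully home. I squeeze harder and turn clockwise about 33° plus the free play, in small steps.

Call:
move_arm(
  deltas=[
    [0,0,0.5,0,0,0],
    [0,0,0,0,0,0],
    [0,0,0,0,0,0],
    [0,0,0,0,0,-3],
    [0,0,0,0,0,-3],
  ],
  claw=255,
  squeeze=50,
)

```text
t: 12.62
eef_pos: [0.6023, -0.1754, 0.286]
ee_rot: [-3.141, -0.0, -1.197]
force: [-2.9, 3.9, 6.5]
width: 0.0145
```

Call:
move_arm(
  deltas=[
    [0,0,0,0,0,-3],
    [0,0,0,0,0,-3],
    [0,0,0,0,0,-3],
    [0,0,0,0,0,-3],
    [0,0,0,0,0,0],
  ],
)

```text
t: 13.03
eef_pos: [0.6019, -0.1753, 0.286]
ee_rot: [3.141, 0.0, -1.407]
force: [-4.4, 3.8, 8.2]
width: 0.0144
```

```bash
cat > needle.py <<'E'
from h import *
import sys
np.set_printoptions(precision=3,suppress=True)
s=arm.get_state();print(s["t"],s["eef_pos"],np.degrees(s["ee_rot"]),s["force"],s["moment"])
cx,cy=.602,-.1748
for cam in("scene","top"):
    im=arm.grab_frame(cam)[:,:,::-1].copy();R=rect(cam,im,cx,cy,.061);cv2.imwrite(f"pics/n_{cam}_{sys.argv[1]}.png",R)
    yy,xx=np.mgrid[0:600,0:600];dx=(300-yy)/4;dy=(300-xx)/4;rr=np.hypot(dx,dy);th=np.degrees(np.arctan2(dy,dx))
    g=cv2.GaussianBlur(cv2.cvtColor(R,cv2.COLOR_BGR2GRAY),(5,5),0)
    for lo,hi in((36,45),(50,61)):   # needle ring, mark ring
        prof=[]
        for a in range(-40,60):
            m=(rr>lo)&(rr<hi)&(abs(th-a)<1);prof.append(g[m].mean())
        prof=np.array(prof);print(cam,lo,hi,dict(zip(range(-40,60,2),prof[::2].astype(int))))
E
python3 needle.py a
```

```text
13.0333 [ 0.602 -0.175  0.286] [179.97    0.011 -80.634] [-4.364  3.774  8.217] [1.67  1.825 0.121]
scene 36 45 {-40: np.int64(154), -38: np.int64(150), -36: np.int64(149), -34: np.int64(148), -32: np.int64(148), -30: np.int64(148), -28: np.int64(149), -26: np.int64(150), -24: np.int64(151), -22: np.int64(151), -20: np.int64(149), -18: np.int64(148), -16: np.int64(148), -14: np.int64(151), -12: np.int64(153), -10: np.int64(154), -8: np.int64(154), -6: np.int64(153), -4: np.int64(150), -2: np.int64(147), 0: np.int64(147), 2: np.int64(146), 4: np.int64(146), 6: np.int64(142), 8: np.int64(116), 10: np.int64(79), 12: np.int64(65), 14: np.int64(73), 16: np.int64(78), 18: np.int64(76), 20: np.int64(71), 22: np.int64(63), 24: np.int64(63), 26: np.int64(72), 28: np.int64(81), 30: np.int64(81), 32: np.int64(70), 34: np.int64(60), 36: np.int64(60), 38: np.int64(63), 40: np.int64(64), 42: np.int64(66), 44: np.int64(67), 46: np.int64(67), 48: np.int64(66), 50: np.int64(66), 52: np.int64(65), 54: np.int64(65), 56: np.int64(64), 58: np.int64(64)}
scene 50 61 {-40: np.int64(187), -38: np.int64(191)
[... 2065 characters left out ...]
(37), -16: np.int64(38), -14: np.int64(39), -12: np.int64(40), -10: np.int64(41), -8: np.int64(41), -6: np.int64(42), -4: np.int64(41), -2: np.int64(40), 0: np.int64(41), 2: np.int64(41), 4: np.int64(41), 6: np.int64(41), 8: np.int64(41), 10: np.int64(40), 12: np.int64(40), 14: np.int64(40), 16: np.int64(39), 18: np.int64(41), 20: np.int64(45), 22: np.int64(50), 24: np.int64(56), 26: np.int64(63), 28: np.int64(71), 30: np.int64(79), 32: np.int64(89), 34: np.int64(98), 36: np.int64(108), 38: np.int64(121), 40: np.int64(141), 42: np.int64(164), 44: np.int64(181), 46: np.int64(189), 48: np.int64(187), 50: np.int64(180), 52: np.int64(177), 54: np.int64(181), 56: np.int64(188), 58: np.int64(191)}
```

Call:
move_arm(
  deltas=[
    [0,0,0,0,0,-3],
    [0,0,0,0,0,-3],
    [0,0,0,0,0,-3],
    [0,0,0,0,0,-3],
    [0,0,0,0,0,0],
  ],
)

```text
t: 13.55
eef_pos: [0.6018, -0.1754, 0.286]
ee_rot: [3.141, 0.0, -1.617]
force: [-5.1, 3.5, 9.0]
width: 0.0141
```

```bash
python3 needle.py b | grep -v top | sed 's/np.int64//g'; python3 look.py turn1
```

```text
13.55 [ 0.602 -0.175  0.286] [179.942   0.003 -92.637] [-5.116  3.478  9.002] [1.734 2.043 0.181]
scene 36 45 {-40: (147), -38: (146), -36: (147), -34: (148), -32: (146), -30: (147), -28: (148), -26: (149), -24: (149), -22: (134), -20: (95), -18: (56), -16: (52), -14: (64), -12: (67), -10: (67), -8: (66), -6: (66), -4: (66), -2: (65), 0: (66), 2: (67), 4: (67), 6: (66), 8: (66), 10: (66), 12: (66), 14: (66), 16: (66), 18: (66), 20: (65), 22: (65), 24: (66), 26: (65), 28: (65), 30: (66), 32: (66), 34: (65), 36: (65), 38: (65), 40: (66), 42: (66), 44: (66), 46: (65), 48: (65), 50: (65), 52: (65), 54: (65), 56: (64), 58: (63)}
scene 50 61 {-40: (128), -38: (136), -36: (146), -34: (145), -32: (145), -30: (138), -28: (125), -26: (140), -24: (147), -22: (140), -20: (118), -18: (103), -16: (83), -14: (56), -12: (56), -10: (65), -8: (68), -6: (69), -4: (71), -2: (75), 0: (75), 2: (71), 4: (69), 6: (68), 8: (71), 10: (84), 12: (88), 14: (72), 16: (63), 18: (66), 20: (66), 22: (66), 24: (67), 26: (67), 28: (66), 30: (67), 32: (66), 34: (66), 36: (66), 38: (66), 40: (66), 42: (65), 44: (65), 46: (66), 48: (65), 50: (66), 52: (65), 54: (65), 56: (64), 58: (65)}
13.65 [ 0.6018 -0.1754  0.286 ] [179.9456   0.0022 -92.4617] 0.014256481960976914 [-4.9715  4.3492  9.6699] [1.7836 2.0571 0.1092] [ 0.0274  0.3773 -0.2501 -0.0001 -0.9444 -0.0703]
```

View pics/turn1.png

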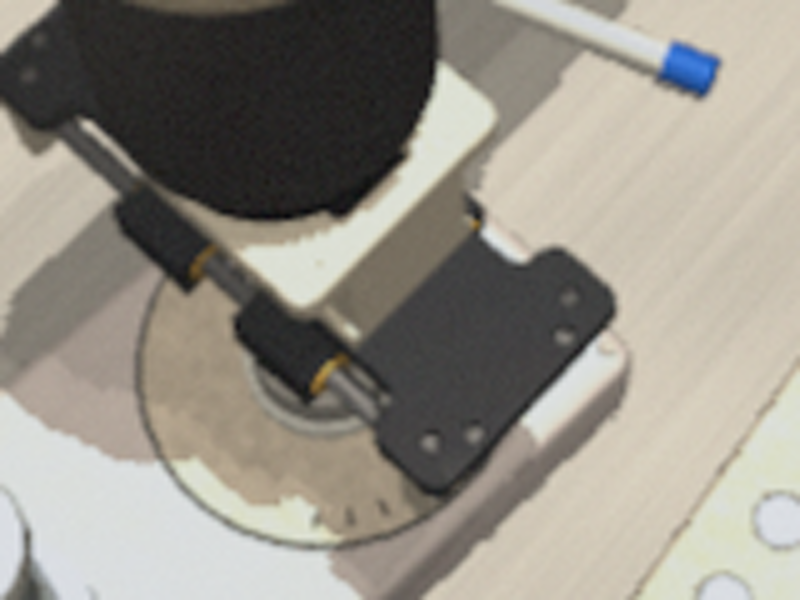

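The gripper now hides the needle and mark. I finish the estimated turn, then let go, back off and check.

Call:
move_arm(
  deltas=[
    [0,0,0,0,0,-3],
    [0,0,0,0,0,-3],
    [0,0,0,0,0,-2],
    [0,0,0,0,0,0],
    [0,0,0,0,0,0],
  ],
)

```text
t: 14.12
eef_pos: [0.6017, -0.1753, 0.286]
ee_rot: [3.14, -0.0, -1.753]
force: [-5.8, 4.4, 9.2]
width: 0.0141
```

Call:
move_arm(
  deltas=[
    [0,0,0,0,0,0],
    [0,0,0,0,0,0],
    [0,0,0,0,0,0],
    [0,0,0,0,0,0],
    [0,0,0,0,0,0],
  ],
  claw=110,
)

```text
t: 14.53
eef_pos: [0.6024, -0.1757, 0.2852]
ee_rot: [-3.142, -0.0, -1.754]
force: [-0.2, 0.4, 0.4]
width: 0.0421
```

Call:
move_arm(
  deltas=[
    [0,0,0,0,0,0],
    [0,0,0,0,0,0],
    [0,0,0,0,0,0],
    [0,0,0,0,0,0],
    [0,0,0,0,0,0],
  ],
)

```text
t: 14.95
eef_pos: [0.6023, -0.1756, 0.2854]
ee_rot: [3.142, 0.0, -1.754]
force: [0.2, 0.4, 0.7]
width: 0.0498
```

Call:
move_arm(
  deltas=[
    [0,0,10,0,0,0],
    [0,0,15,0,0,0],
    [0,0,20,0,0,0],
    [0,0,20,0,0,0],
    [0,0,20,0,0,0],
  ],
)

```text
t: 15.37
eef_pos: [0.6022, -0.1756, 0.3722]
ee_rot: [-3.141, -0.0, -1.754]
force: [0.1, -0.9, 0.6]
width: 0.0497
```

Call:
move_arm(
  deltas=[
    [-15,0,10,0,0,0],
    [-30,0,10,0,0,0],
    [-35,0,10,0,0,0],
    [-35,0,0,0,0,0],
    [-35,0,0,0,0,0],
  ],
)

```text
t: 15.78
eef_pos: [0.4508, -0.1756, 0.4016]
ee_rot: [-3.14, 0.0, -1.753]
force: [-0.3, 0.8, 0.9]
width: 0.0497
```

```bash
cat > chk.py <<'E'
from h import *
import sys
np.set_printoptions(precision=3,suppress=True)
cx,cy=.602,-.1748
im=arm.grab_frame("scene")[:,:,::-1].copy();R=rect("scene",im,cx,cy,.061)
cv2.imwrite(f"pics/{sys.argv[1]}.png",np.hstack([cv2.resize(im[240:360,225:345],(390,390),interpolation=cv2.INTER_CUBIC),cv2.resize(R,(390,390))]))
for r in arm.spot_point("key","scene"): print("key",r["xy"],r["score"])
print("expected",proj("scene",[.602,-.1748,.084]))
for r in arm.spot_point("key_wing","scene"): print("wing",r["xy"],r["score"])
print("expected",proj("scene",[.602,-.1748,.123]))
g=cv2.cvtColor(R,cv2.COLOR_BGR2GRAY)
yy,xx=np.mgrid[0:600,0:600];dx=(300-yy)/4;dy=(300-xx)/4;rr=np.hypot(dx,dy)
for lo,hi in((34,38),(38,42),(42,46),(46,49),(50,54),(54,58),(58,62)):
    m=(rr>lo)&(rr<hi)&(g<80)&(dx>15)&(abs(dy)<25);th=np.degrees(np.arctan2(dy[m],dx[m]))
    print(lo,hi,m.sum(),th.mean() if m.any() else None,np.percentile(th,[5,95]) if m.any() else "")
E
python3 chk.py rel1; python3 -c "
from h import *
im=arm.grab_frame('top')[:,:,::-1];cv2.imwrite('pics/rel1_top.png',im)"
```

```text
key [276.0, 306.5] 0.66
key [289.7, 165.6] 0.66
key [337.3, 195.7] 0.65
expected [274.08  306.186]
wing [272.5, 300.0] 0.88
wing [339.5, 187.2] 0.65
wing [289.3, 151.8] 0.59
expected [272.406 297.887]
34 38 57 -1.6691651425337313 [-2.867 -0.381]
38 42 59 -0.17842404112811167 [-1.489  1.042]
42 46 18 1.1587039153846483 [0.341 1.737]
46 49 184 -2.2926751066132813 [-7.156  1.817]
50 54 329 -4.929882987087779 [-7.462 -2.424]
54 58 355 -4.996347173711742 [-7.533 -2.486]
58 62 374 -4.9092074364957785 [-7.407 -2.402]
```

View pics/rel1.png

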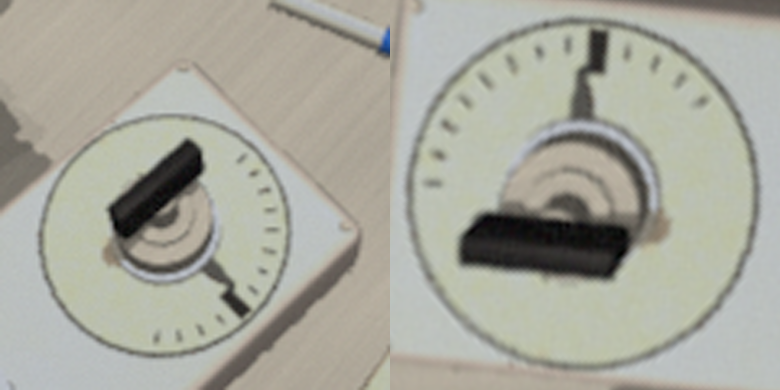

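The key stands home in the bush. The needle has reached the edge of the broad mark, with its tip near (588,80) against the mark at (597,50). I measure the remainder more finely.

```bash
python3 - <<'E'
from h import *
im=cv2.imread("pics/rel1_top.png")
for cam in("scene","top"):
    im=arm.grab_frame(cam)[:,:,::-1].copy() if cam=="scene" else cv2.imread("pics/rel1_top.png")
    R=rect(cam,im,.602,-.1748,.061);g=cv2.cvtColor(R,cv2.COLOR_BGR2GRAY)
    # dial rim centre
    c=cv2.HoughCircles(cv2.GaussianBlur(g,(5,5),0),cv2.HOUGH_GRADIENT,1,500,param1=60,param2=15,minRadius=255,maxRadius=272)
    print(cam,"dial centre px",c)
    print("dy mm  ",[f"{(300-x)/4:4.0f}" for x in range(260,350,4)])
    for r in range(32,64,2): print(r,[f"{g[300-4*r-2:300-4*r+3,x:x+4].mean():4.0f}" for x in range(260,350,4)])
E
```

```text
scene dial centre px [[[290.5 302.5 267. ]]]
dy mm   ['  10', '   9', '   8', '   7', '   6', '   5', '   4', '   3', '   2', '   1', '   0', '  -1', '  -2', '  -3', '  -4', '  -5', '  -6', '  -7', '  -8', '  -9', ' -10', ' -11', ' -12']
32 [' 190', ' 189', ' 184', ' 166', ' 133', ' 103', '  87', '  81', '  82', '  82', '  80', '  83', ' 104', ' 140', ' 175', ' 189', ' 189', ' 190', ' 190', ' 190', ' 189', ' 188', ' 189']
34 [' 188', ' 188', ' 188', ' 171', ' 140', ' 108', '  88', '  83', '  83', '  84', '  81', '  76', '  96', ' 139', ' 176', ' 191', ' 188', ' 188', ' 190', ' 189', ' 187', ' 186', ' 188']
36 [' 188', ' 189', ' 188', ' 174', ' 144', ' 110', '  86', '  83', '  86', '  84', '  79', '  78', '  98', ' 143', ' 175', ' 189', ' 191', ' 190', ' 190', ' 188', ' 188', ' 188', ' 188']
38 [' 188', ' 190', ' 189', ' 180', ' 158', ' 124', '  94', '  83', '  82', '  81', '  75', '  81', ' 114', ' 158', ' 185', ' 189', ' 189', ' 189', ' 190', ' 190', ' 190', ' 190', ' 189']
40 [' 187', ' 189', ' 190', ' 188', ' 179', ' 150', ' 116', '  91', '  82', '  84', '  82', '  94', ' 133', ' 
[... 4670 characters left out ...]
 ' 166', ' 167', ' 164', ' 159', ' 147', ' 130', ' 113', '  94', '  81', '  78', '  86', ' 102', ' 119', ' 133', ' 149', ' 160', ' 166']
58 [' 174', ' 170', ' 166', ' 163', ' 162', ' 163', ' 166', ' 168', ' 165', ' 161', ' 149', ' 133', ' 117', '  98', '  85', '  81', '  86', ' 100', ' 118', ' 133', ' 149', ' 160', ' 166']
60 [' 173', ' 170', ' 168', ' 166', ' 166', ' 167', ' 169', ' 170', ' 167', ' 162', ' 150', ' 136', ' 121', ' 104', '  91', '  87', '  90', ' 102', ' 117', ' 131', ' 146', ' 156', ' 163']
62 [' 170', ' 169', ' 169', ' 169', ' 169', ' 169', ' 169', ' 169', ' 165', ' 160', ' 151', ' 138', ' 125', ' 111', ' 102', '  98', ' 100', ' 108', ' 119', ' 129', ' 141', ' 150', ' 156']
```

The needle lags the mark by about 5 to 6° in both views, so I regrip in the same pose and turn about 5.5° more.

Call:
move_arm(
  deltas=[
    [20,0,0,0,0,0],
    [35,0,0,0,0,0],
    [35,0,0,0,0,0],
    [35,0,-10,0,0,0],
    [25,0,-10,0,0,0],
  ],
)

```text
t: 16.45
eef_pos: [0.6061, -0.1755, 0.3799]
ee_rot: [-3.14, -0.0, -1.753]
force: [-0.0, -0.3, -0.1]
width: 0.0495
```

Call:
move_arm(
  deltas=[
    [0,0,0,0,0,0],
    [0,0,0,0,0,0],
    [0,0,0,0,0,0],
    [0,0,0,0,0,0],
    [0,0,0,0,0,0],
  ],
)

```text
t: 16.87
eef_pos: [0.6019, -0.1756, 0.3812]
ee_rot: [-3.141, 0.0, -1.754]
force: [-0.1, -0.3, -0.0]
width: 0.05
```

Down 95 mm to about 0.286.

Call:
move_arm(
  deltas=[
    [0,0,-20,0,0,0],
    [0,0,-25,0,0,0],
    [0,0,-25,0,0,0],
    [0,0,-17,0,0,0],
    [0,0,-7,0,0,0],
  ],
)

```text
t: 17.28
eef_pos: [0.601, -0.1755, 0.2847]
ee_rot: [3.139, 0.0, -1.754]
force: [-0.2, 0.1, -0.7]
width: 0.0501
```

Call:
move_arm(
  deltas=[
    [0,0,0,0,0,0],
    [0,0,0,0,0,0],
    [0,0,0,0,0,0],
    [0,0,0,0,0,0],
    [0,0,0,0,0,0],
  ],
  claw=255,
  squeeze=50,
)

```text
t: 17.7
eef_pos: [0.6026, -0.1756, 0.2877]
ee_rot: [-3.14, 0.0, -1.754]
force: [-1.2, 0.2, 0.7]
width: 0.0221
```

Call:
move_arm(
  deltas=[
    [0,0,0,0,0,0],
    [0,0,0,0,0,0],
    [0,0,0,0,0,0],
    [0,0,0,0,0,0],
    [0,0,0,0,0,0],
  ],
)

```text
t: 18.12
eef_pos: [0.6017, -0.1755, 0.2871]
ee_rot: [3.141, -0.0, -1.753]
force: [-4.7, 1.3, 6.6]
width: 0.0129
```

Call:
move_arm(
  deltas=[
    [0,0,0,0,0,0],
    [0,0,0,0,0,0],
    [0,0,0,0,0,0],
    [0,0,0,0,0,0],
    [0,0,0,0,0,0],
  ],
)

```text
t: 18.53
eef_pos: [0.6017, -0.1755, 0.2871]
ee_rot: [3.141, -0.0, -1.753]
force: [-5.1, 1.4, 7.0]
width: 0.0134
```

Turn -5.5°, then release and back off.

Call:
move_arm(
  deltas=[
    [0,0,0,0,0,-2],
    [0,0,0,0,0,-2],
    [0,0,0,0,0,-1.5],
    [0,0,0,0,0,0],
    [0,0,0,0,0,0],
  ],
)

```text
t: 18.95
eef_pos: [0.6015, -0.1755, 0.287]
ee_rot: [3.14, -0.0, -1.85]
force: [-6.1, 1.5, 6.4]
width: 0.0139
```

Call:
move_arm(
  deltas=[
    [0,0,0,0,0,0],
    [0,0,0,0,0,0],
    [0,0,0,0,0,0],
    [0,0,0,0,0,0],
    [0,0,0,0,0,0],
  ],
  claw=110,
)

```text
t: 19.37
eef_pos: [0.6025, -0.1756, 0.2864]
ee_rot: [-3.141, 0.0, -1.85]
force: [0.4, 0.7, -0.4]
width: 0.0414
```

Call:
move_arm(
  deltas=[
    [0,0,0,0,0,0],
    [0,0,0,0,0,0],
    [0,0,0,0,0,0],
    [0,0,0,0,0,0],
    [0,0,0,0,0,0],
  ],
)

```text
t: 19.78
eef_pos: [0.6023, -0.1755, 0.2864]
ee_rot: [-3.142, 0.0, -1.85]
force: [-0.2, 0.2, 0.1]
width: 0.0496
```

Call:
move_arm(
  deltas=[
    [0,0,10,0,0,0],
    [0,0,15,0,0,0],
    [0,0,20,0,0,0],
    [0,0,20,0,0,0],
    [0,0,20,0,0,0],
  ],
)

```text
t: 20.2
eef_pos: [0.6022, -0.1756, 0.3732]
ee_rot: [-3.141, -0.0, -1.85]
force: [-0.1, 1.1, -0.7]
width: 0.0501
```

Call:
move_arm(
  deltas=[
    [-15,0,10,0,0,0],
    [-30,0,10,0,0,0],
    [-35,0,0,0,0,0],
    [-35,0,0,0,0,0],
    [-35,0,0,0,0,0],
  ],
)

```text
t: 20.62
eef_pos: [0.4507, -0.1756, 0.3921]
ee_rot: [-3.141, 0.0, -1.85]
force: [-0.2, 0.8, 0.1]
width: 0.0501
```

```bash
python3 - <<'E'
from h import *
s=arm.get_state();print(s["t"],s["eef_pos"],s["force"])
L=[]
for cam in("scene","top"):
    im=arm.grab_frame(cam)[:,:,::-1].copy();cv2.imwrite(f"pics/rel2_{cam}.png",im)
    R=rect(cam,im,.602,-.1748,.061);g=cv2.cvtColor(R,cv2.COLOR_BGR2GRAY);L.append(R[20:220,190:410])
    for r in range(32,64,2):
        row=g[300-4*r-2:300-4*r+3,250:345].mean(0);h=(row.max()+row.min())/2;x=np.flatnonzero(row<h)+250
        print(cam,r,"dark from dy",(300-x[0])/4,"to",(300-x[-1])/4,"mid",(600-x[0]-x[-1])/8, "min",int(row.min()))
    for t in("near_bottle","sample_tube","key","key_wing"):
        print(t,[(np.round(q["xy"]).tolist(),round(q["score"],2)) for q in arm.spot_point(t,cam)])
full=cv2.imread("pics/rel2_scene.png")
cv2.imwrite("pics/rel2.png",np.vstack([np.hstack([cv2.resize(L[0],(330,300)),cv2.resize(L[1],(330,300))]),cv2.resize(full[60:360,180:480],(660,300))[:, :]]))
E
```

```text
20.6167 [ 0.45071582 -0.17557768  0.39211513] [-0.23304181  0.81327882  0.12207837]
scene 32 dark from dy 4.25 to -4.75 mid -0.25 min 80
scene 34 dark from dy 3.75 to -4.5 mid -0.375 min 81
scene 36 dark from dy 3.25 to -4.5 mid -0.625 min 78
scene 38 dark from dy 2.75 to -4.25 mid -0.75 min 82
scene 40 dark from dy 2.5 to -3.75 mid -0.625 min 80
scene 42 dark from dy 2.0 to -3.5 mid -0.75 min 79
scene 44 dark from dy 1.0 to -3.5 mid -1.25 min 82
scene 46 dark from dy 0.75 to -4.0 mid -1.625 min 77
scene 48 dark from dy 0.0 to -7.5 mid -3.75 min 58
scene 50 dark from dy -1.0 to -7.5 mid -4.25 min 37
scene 52 dark from dy -1.25 to -7.75 mid -4.5 min 42
scene 54 dark from dy -1.25 to -8.0 mid -4.625 min 41
scene 56 dark from dy -1.5 to -8.25 mid -4.875 min 42
scene 58 dark from dy -1.5 to -8.5 mid -5.0 min 41
scene 60 dark from dy -1.75 to -8.5 mid -5.125 min 38
scene 62 dark from dy -1.75 to -8.75 mid -5.25 min 49
near_bottle [([272.0, 206.0], 0.85)]
sample_tube [([326.0, 249.0], 0.59)]
key [([292.0, 163.0], 0.81), ([339.0, 196.0], 0.68), ([277.0, 303.0], 0.55)]
key_wing [([340.0, 186
[... 411 characters left out ...]
n 115
top 46 dark from dy 0.0 to -7.0 mid -3.5 min 110
top 48 dark from dy -0.5 to -7.75 mid -4.125 min 101
top 50 dark from dy -1.0 to -8.25 mid -4.625 min 89
top 52 dark from dy -1.25 to -8.75 mid -5.0 min 80
top 54 dark from dy -1.5 to -9.0 mid -5.25 min 77
top 56 dark from dy -1.5 to -9.0 mid -5.25 min 78
top 58 dark from dy -1.75 to -9.0 mid -5.375 min 80
top 60 dark from dy -1.75 to -9.25 mid -5.5 min 86
top 62 dark from dy -1.75 to -9.75 mid -5.75 min 98
near_bottle []
sample_tube [([332.0, 172.0], 0.49), ([403.0, 161.0], 0.38)]
key [([408.0, 153.0], 0.72), ([292.0, 192.0], 0.61), ([292.0, 252.0], 0.49)]
key_wing [([409.0, 152.0], 0.84), ([290.0, 246.0], 0.66), ([291.0, 190.0], 0.36)]
```

View pics/rel2.png

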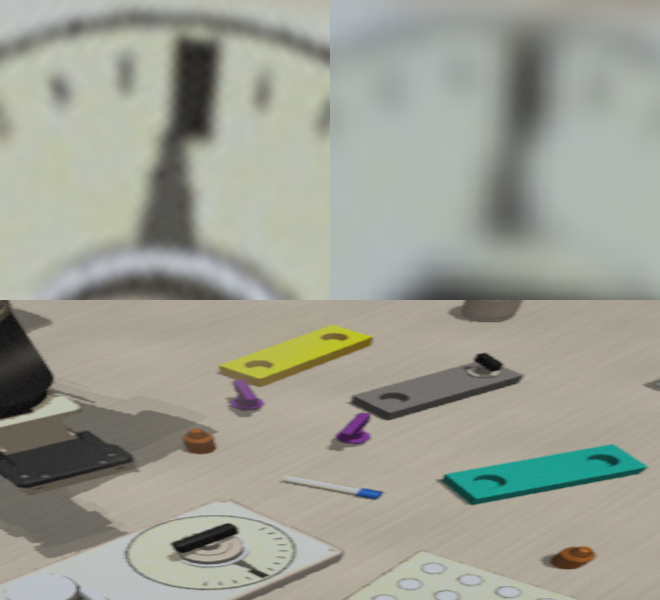

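The needle now touches the broad mark, but its centreline is still about 3° counter-clockwise of the mark's. The last regrip lost about 2.3° of its 5.5°, so I repeat with -5.3°.

Call:
move_arm(
  deltas=[
    [20,0,0,0,0,0],
    [35,0,0,0,0,0],
    [35,0,0,0,0,0],
    [35,0,0,0,0,0],
    [25,0,-10,0,0,0],
  ],
)

```text
t: 21.53
eef_pos: [0.6058, -0.1756, 0.3822]
ee_rot: [-3.139, -0.0, -1.849]
force: [0.3, 0.6, 1.2]
width: 0.0501
```

Call:
move_arm(
  deltas=[
    [0,0,0,0,0,0],
    [0,0,0,0,0,0],
    [0,0,0,0,0,0],
    [0,0,0,0,0,0],
    [0,0,0,0,0,0],
  ],
)

```text
t: 21.95
eef_pos: [0.6017, -0.1756, 0.3821]
ee_rot: [-3.141, 0.0, -1.85]
force: [-0.4, 0.5, 1.1]
width: 0.0496
```

Call:
move_arm(
  deltas=[
    [0.5,0,-20,0,0,0],
    [0,0,-25,0,0,0],
    [0,0,-25,0,0,0],
    [0,0,-17,0,0,0],
    [0,0,-7,0,0,0],
  ],
)

```text
t: 22.37
eef_pos: [0.6014, -0.1755, 0.2855]
ee_rot: [3.139, -0.0, -1.85]
force: [-0.3, 0.5, -0.2]
width: 0.0495
```

Call:
move_arm(
  deltas=[
    [0,0,0,0,0,0],
    [0,0,0,0,0,0],
    [0,0,0,0,0,0],
    [0,0,0,0,0,0],
    [0,0,0,0,0,0],
  ],
  claw=255,
)

```text
t: 22.78
eef_pos: [0.603, -0.1756, 0.2887]
ee_rot: [-3.14, 0.0, -1.85]
force: [-2.1, 0.4, 1.9]
width: 0.0225
```

Call:
move_arm(
  deltas=[
    [0,0,0,0,0,0],
    [0,0,0,0,0,0],
    [0,0,0,0,0,0],
    [0,0,0,0,0,0],
    [0,0,0,0,0,0],
  ],
)

```text
t: 23.2
eef_pos: [0.6017, -0.1755, 0.2882]
ee_rot: [3.139, -0.001, -1.849]
force: [-6.6, 2.8, 8.4]
width: 0.0114
```

Call:
move_arm(
  deltas=[
    [0,0,0,0,0,-2],
    [0,0,0,0,0,-2],
    [0,0,0,0,0,-1.3],
    [0,0,0,0,0,0],
    [0,0,0,0,0,0],
  ],
)

```text
t: 23.62
eef_pos: [0.6016, -0.1755, 0.2882]
ee_rot: [3.139, -0.001, -1.942]
force: [-6.8, 2.1, 8.8]
width: 0.0117
```

Call:
move_arm(
  deltas=[
    [0,0,0,0,0,0],
    [0,0,0,0,0,0],
    [0,0,0,0,0,0],
    [0,0,0,0,0,0],
    [0,0,0,0,0,0],
  ],
  claw=110,
)

```text
t: 24.03
eef_pos: [0.6026, -0.1755, 0.2873]
ee_rot: [3.141, 0.0, -1.942]
force: [-0.2, 0.3, 0.2]
width: 0.0397
```

Call:
move_arm(
  deltas=[
    [0,0,0,0,0,0],
    [0,0,0,0,0,0],
    [0,0,0,0,0,0],
    [0,0,0,0,0,0],
    [0,0,0,0,0,0],
  ],
)

```text
t: 24.45
eef_pos: [0.6028, -0.1755, 0.2873]
ee_rot: [3.141, -0.0, -1.942]
force: [0.2, 1.0, -0.1]
width: 0.0496
```

Call:
move_arm(
  deltas=[
    [0,0,10,0,0,0],
    [0,0,15,0,0,0],
    [0,0,20,0,0,0],
    [0,0,20,0,0,0],
    [0,0,20,0,0,0],
  ],
)

```text
t: 24.87
eef_pos: [0.6027, -0.1756, 0.3741]
ee_rot: [-3.141, -0.0, -1.942]
force: [0.5, 0.2, 0.3]
width: 0.0498
```

Call:
move_arm(
  deltas=[
    [-15,0,10,0,0,0],
    [-30,0,10,0,0,0],
    [-35,0,0,0,0,0],
    [-35,0,0,0,0,0],
    [-35,0,0,0,0,0],
  ],
)

```text
t: 25.28
eef_pos: [0.4512, -0.1756, 0.3931]
ee_rot: [-3.141, 0.0, -1.942]
force: [-0.2, 0.4, 0.2]
width: 0.0498
```

```bash
python3 - <<'E'
from h import *
s=arm.get_state();print(s["t"],s["eef_pos"],s["force"])
L=[]
for cam in("scene","top"):
    im=arm.grab_frame(cam)[:,:,::-1].copy();cv2.imwrite(f"pics/rel3_{cam}.png",im)
    R=rect(cam,im,.602,-.1748,.061);g=cv2.cvtColor(R,cv2.COLOR_BGR2GRAY);L.append(R[20:420,100:500])
    for r in range(34,64,2):
        row=g[300-4*r-2:300-4*r+3,250:345].mean(0);h=(row.max()+row.min())/2;x=np.flatnonzero(row<h)+250
        print(cam,r,(300-x[0])/4,(300-x[-1])/4,"mid",(600-x[0]-x[-1])/8)
    for t in("key","key_wing"):
        print(t,[(np.round(q["xy"]).tolist(),round(q["score"],2)) for q in arm.spot_point(t,cam)])
cv2.imwrite("pics/rel3.png",np.hstack(L))
E
```

```text
25.2833 [ 0.45118367 -0.17557596  0.3930867 ] [-0.23298419  0.40225167  0.18395642]
scene 34 -2.25 -10.5 mid -6.375
scene 36 -3.25 -10.5 mid -6.875
scene 38 -4.0 -10.75 mid -7.375
scene 40 -4.75 -10.75 mid -7.75
scene 42 -5.75 -11.0 mid -8.375
scene 44 -6.25 -10.75 mid -8.5
scene 46 -6.0 -10.25 mid -8.125
scene 48 -0.75 -9.25 mid -5.0
scene 50 -1.0 -7.75 mid -4.375
scene 52 -1.25 -7.75 mid -4.5
scene 54 -1.5 -8.0 mid -4.75
scene 56 -1.5 -8.25 mid -4.875
scene 58 -1.5 -8.5 mid -5.0
scene 60 -1.75 -8.5 mid -5.125
scene 62 -1.75 -8.75 mid -5.25
key [([276.0, 303.0], 0.92), ([340.0, 199.0], 0.72), ([292.0, 165.0], 0.63)]
key_wing [([342.0, 187.0], 0.88), ([289.0, 152.0], 0.84), ([274.0, 298.0], 0.69)]
top 34 -3.5 -11.0 mid -7.25
top 36 -4.0 -11.0 mid -7.5
top 38 -4.75 -11.0 mid -7.875
top 40 -5.25 -11.0 mid -8.125
top 42 -5.5 -11.0 mid -8.25
top 44 -4.75 -11.0 mid -7.875
top 46 -2.25 -11.0 mid -6.625
top 48 -1.25 -11.0 mid -6.125
top 50 -1.25 -9.75 mid -5.5
top 52 -1.5 -9.0 mid -5.25
top 54 -1.5 -9.0 mid -5.25
top 56 -1.5 -9.0 mid -5.25
top 58 -1.75 -9.0 mid -5.375
top 60 -2.0 -9.25 mid -5.625
top 62 -1.75 -9.75 mid -5.75
key [([294.0, 246.0], 0.69), ([409.0, 155.0], 0.49), ([291.0, 192.0], 0.4)]
key_wing [([288.0, 247.0], 0.7), ([290.0, 190.0], 0.55), ([412.0, 152.0], 0.51)]
```

View pics/rel3.png

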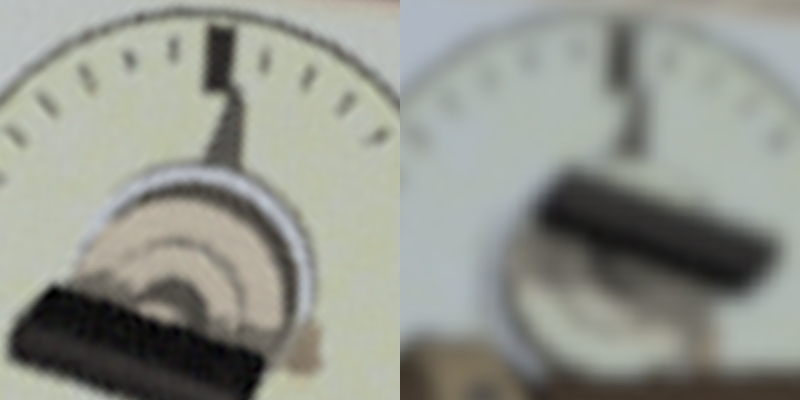

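The turn overshot: both views show the needle about 6° past the mark. Jaw width fell from 15.5 to 11.4 mm, so the wing had been skewed in the pads and aligned on that grip, which added to the turn. It is aligned now. I regrip and turn back counter-clockwise through the free play, using the moment to feel when the bush starts to follow.

Call:
move_arm(
  deltas=[
    [20,0,0,0,0,0],
    [35,0,0,0,0,0],
    [35,0,0,0,0,0],
    [35,0,0,0,0,0],
    [24.5,0,-10,0,0,0],
  ],
)

```text
t: 26.0
eef_pos: [0.6065, -0.1756, 0.3832]
ee_rot: [-3.139, -0.0, -1.941]
force: [0.3, -0.8, 0.7]
width: 0.0497
```

Call:
move_arm(
  deltas=[
    [0,0,0,0,0,0],
    [0,0,0,0,0,0],
    [0,0,0,0,0,0],
    [0,0,0,0,0,0],
    [0,0,0,0,0,0],
  ],
)

```text
t: 26.42
eef_pos: [0.6019, -0.1756, 0.3831]
ee_rot: [-3.141, 0.0, -1.942]
force: [-0.2, 0.4, -0.6]
width: 0.0501
```

```bash
python3 - <<'E'
from h import *
for f in("rel1_top","rel2_top","rel3_top","rel2_scene","rel3_scene"):
    g=cv2.cvtColor(cv2.imread(f"pics/{f}.png"),cv2.COLOR_BGR2GRAY)
    c="top" if "top" in f else "scene";p=proj(c,[.602,-.1748,.123]);m=np.zeros_like(g)
    cv2.circle(m,tuple(np.int32(p)),22 if c=="scene" else 15,255,-1)
    n,l,st,ce=cv2.connectedComponentsWithStats(((g<55)&(m>0)).astype(np.uint8));i=1+np.argmax(st[1:,4])
    r=cv2.minAreaRect(cv2.findNonZero((l==i).astype(np.uint8)));print(f,p,"cen",ce[i],st[i,4],r)
E
```

```text
rel1_top [411.2424606  151.69255892] cen [410.75961538 152.30769231] 104 ((411.0, 152.5), (5.0, 22.0), 90.0)
rel2_top [411.2424606  151.69255892] cen [410.48113208 152.3490566 ] 106 ((410.8385009765625, 152.7923126220703), (22.20221710205078, 5.581562519073486), 7.125016689300537)
rel3_top [411.2424606  151.69255892] cen [410.43396226 152.38679245] 106 ((410.52947998046875, 152.38235473632812), (21.585670471191406, 5.3357834815979), 14.03624439239502)
rel2_scene [272.40647881 297.88691975] cen [272.7204611  297.97982709] 347 ((272.7317199707031, 297.9146423339844), (10.77599048614502, 34.98292541503906), 51.34019470214844)
rel3_scene [272.40647881 297.88691975] cen [272.88538682 297.96561605] 349 ((272.9339599609375, 297.98114013671875), (11.16978645324707, 34.2863883972168), 60.945396423339844)
```

```bash
python3 - <<'E'
from h import *
for f in("rel1_top","rel2_top","rel3_top"):
    R=rect("top",cv2.imread(f"pics/{f}.png"),.602,-.1748,.138,45,6);g=cv2.cvtColor(R,cv2.COLOR_BGR2GRAY)
    for t in(60,75,90):
        m=(g<t).astype(np.uint8);n,l,st,ce=cv2.connectedComponentsWithStats(m);i=l[270,270] or 1+np.argmax(st[1:,4])
        ys,xs=np.nonzero(l==i);w,v=np.linalg.eigh(np.cov(np.c_[-ys,-xs].T));a=np.degrees(np.arctan2(v[1,1],v[0,1]));print(f,t,len(xs)/36,a%180-180,np.sqrt(12*w)/6,(270-ys.mean())/6,(270-xs.mean())/6)
E
```

```text
rel1_top 60 614.6944444444445 -93.3415638252829 [12.08862052 50.3303714 ] -4.398858210191757 5.027136336933438
rel1_top 75 764.0277777777778 -92.70901772910547 [14.90560774 51.12992   ] -4.585384475549897 5.253081257953099
rel1_top 90 908.3611111111111 -92.11090609156854 [17.36817392 52.28481696] -4.918580471545217 5.575053770017225
rel2_top 60 620.3888888888889 -96.42358439436144 [12.23984242 49.85612588] -4.380839377929021 5.143570341183846
rel2_top 75 773.3888888888889 -95.70924611642758 [15.21366159 50.67077482] -4.577005962215357 5.422694729784737
rel2_top 90 923.6111111111111 -94.9079984178252 [17.82492664 51.60018172] -4.937789473684215 5.703553884711781
rel3_top 60 633.6388888888889 -106.60557575092771 [12.83571971 48.67330716] -4.356012450133704 5.083921499861177
rel3_top 75 790.2222222222222 -105.81817914802761 [15.8867705  49.61051563] -4.532738095238092 5.336690335583053
rel3_top 90 945.7222222222222 -105.28590067728311 [18.64887433 50.31606432] -4.9353570659304085 5.59974740057569
```

The top view gives key yaw -93.3, -96.4 and -106.6° over the three releases, matching the needle. The key is still centred and at home height. I align the tool to the key (+4.7°), regrip at 60 N and turn +20°.

Call:
move_arm(
  deltas=[
    [0,0,-20,0,0,2.7],
    [0,0,-25,0,0,2],
    [0,0,-25,0,0,0],
    [0,0,-18,0,0,0],
    [0,0,-8,0,0,0],
  ],
)

```text
t: 26.83
eef_pos: [0.601, -0.1755, 0.2846]
ee_rot: [3.139, -0.0, -1.861]
force: [-0.5, -0.3, -0.5]
width: 0.05
```

Call:
move_arm(
  deltas=[
    [0,0,0,0,0,0],
    [0,0,0,0,0,0],
    [0,0,0,0,0,0],
    [0,0,0,0,0,0],
    [0,0,0,0,0,0],
  ],
  claw=255,
  squeeze=60,
)

```text
t: 27.25
eef_pos: [0.6025, -0.1755, 0.2878]
ee_rot: [-3.14, 0.001, -1.86]
force: [-1.8, 0.8, 1.2]
width: 0.0222
```

Call:
move_arm(
  deltas=[
    [0,0,0,0,0,0],
    [0,0,0,0,0,0],
    [0,0,0,0,0,0],
    [0,0,0,0,0,0],
    [0,0,0,0,0,0],
  ],
)

```text
t: 27.67
eef_pos: [0.6017, -0.1756, 0.2876]
ee_rot: [3.141, -0.0, -1.86]
force: [-5.2, 1.9, 8.1]
width: 0.0121
```

```bash
python3 -c "
from h import *
s=arm.get_state();print(s['width'],s['eef_pos'],s['ee_rot'],s['force'],s['moment'])"
```

```text
0.012110394615485761 [ 0.60167758 -0.17555914  0.28761791] [ 3.14103441e+00 -3.44319808e-04 -1.85991438e+00] [-5.2487182   1.85710276  8.12654146] [0.76395207 1.99837828 0.00367097]
```

Call:
move_arm(
  deltas=[
    [0,0,0,0,0,2.5],
    [0,0,0,0,0,2.5],
    [0,0,0,0,0,2.5],
    [0,0,0,0,0,2.5],
    [0,0,0,0,0,0],
  ],
)

```text
t: 28.08
eef_pos: [0.6017, -0.1756, 0.2876]
ee_rot: [3.141, -0.0, -1.683]
force: [-4.7, 1.6, 8.3]
width: 0.0114
```

```bash
python3 -c "
from h import *
s=arm.get_state();print(s['width'],s['eef_pos'],s['ee_rot'],s['force'],s['moment'])"
```

```text
0.011439433931068638 [ 0.60173426 -0.17559302  0.28759675] [ 3.14116286e+00 -1.13574740e-04 -1.68303109e+00] [-4.72611209  1.6487889   8.27624147] [ 0.84806233  1.84142952 -0.10851057]
```

Call:
move_arm(
  deltas=[
    [0,0,0,0,0,2.5],
    [0,0,0,0,0,2.5],
    [0,0,0,0,0,2.5],
    [0,0,0,0,0,0],
    [0,0,0,0,0,0],
  ],
)

```text
t: 28.5
eef_pos: [0.6017, -0.1754, 0.2876]
ee_rot: [3.141, 0.0, -1.554]
force: [-5.8, 3.4, 8.0]
width: 0.0112
```

```bash
python3 -c "
from h import *
s=arm.get_state();print(s['width'],s['eef_pos'],s['ee_rot'],s['force'],s['moment'])"
```

```text
0.011213273675915798 [ 0.60168965 -0.17537386  0.28761661] [ 3.14112734e+00  2.25435383e-04 -1.55443780e+00] [-5.82405096  3.44200529  7.9709498 ] [ 1.30031704  2.02188246 -0.06296564]
```

Call:
move_arm(
  deltas=[
    [0,0,0,0,0,1],
    [0,0,0,0,0,0],
    [0,0,0,0,0,0],
    [0,0,0,0,0,0],
    [0,0,0,0,0,0],
  ],
)

```text
t: 28.92
eef_pos: [0.6017, -0.1754, 0.2876]
ee_rot: [3.141, 0.0, -1.537]
force: [-6.0, 3.2, 8.7]
width: 0.0114
```

Call:
move_arm(
  deltas=[
    [0,0,0,0,0,0],
    [0,0,0,0,0,0],
    [0,0,0,0,0,0],
    [0,0,0,0,0,0],
    [0,0,0,0,0,0],
  ],
  claw=110,
)

```text
t: 29.33
eef_pos: [0.6023, -0.1755, 0.2869]
ee_rot: [-3.141, 0.0, -1.537]
force: [-0.1, 0.5, -0.3]
width: 0.0393
```

Call:
move_arm(
  deltas=[
    [0,0,0,0,0,0],
    [0,0,0,0,0,0],
    [0,0,0,0,0,0],
    [0,0,0,0,0,0],
    [0,0,0,0,0,0],
  ],
)

```text
t: 29.75
eef_pos: [0.6022, -0.1756, 0.2862]
ee_rot: [3.141, 0.0, -1.537]
force: [0.2, -0.2, 0.3]
width: 0.0492
```

Call:
move_arm(
  deltas=[
    [0,0,10,0,0,0],
    [0,0,15,0,0,0],
    [0,0,20,0,0,0],
    [0,0,20,0,0,0],
    [0,0,20,0,0,0],
  ],
)

```text
t: 30.17
eef_pos: [0.6022, -0.1756, 0.3731]
ee_rot: [-3.141, -0.0, -1.537]
force: [0.3, 0.6, 0.3]
width: 0.0495
```

Call:
move_arm(
  deltas=[
    [-15,0,10,0,0,0],
    [-30,0,10,0,0,0],
    [-35,0,0,0,0,0],
    [-35,0,0,0,0,0],
    [-35,0,0,0,0,0],
  ],
)

```text
t: 30.58
eef_pos: [0.4507, -0.1756, 0.3921]
ee_rot: [-3.141, -0.0, -1.537]
force: [0.3, 0.5, 0.8]
width: 0.0496
```

```bash
cat > m.py <<'E'
from h import *
import sys
s=arm.get_state();print(s["t"],s["eef_pos"],np.degrees(s["ee_rot"][2]))
for cam in("scene","top"):
    im=arm.grab_frame(cam)[:,:,::-1].copy();cv2.imwrite(f"pics/{sys.argv[1]}_{cam}.png",im)
    R=rect(cam,im,.602,-.1748,.061);g=cv2.cvtColor(R,cv2.COLOR_BGR2GRAY)
    for r in(34,38,42,44,46,50,54,58,62):
        row=g[300-4*r-2:300-4*r+3,250:345].mean(0);h=(row.max()+row.min())/2;x=np.flatnonzero(row<h)+250
        print(cam,r,(300-x[0])/4,(300-x[-1])/4,"mid",(600-x[0]-x[-1])/8)
R=rect("top",im,.602,-.1748,.138,45,6);g=cv2.cvtColor(R,cv2.COLOR_BGR2GRAY);m=(g<60).astype(np.uint8);n,l,st,ce=cv2.connectedComponentsWithStats(m);i=l[270,270] or 1+np.argmax(st[1:,4])
ys,xs=np.nonzero(l==i);w,v=np.linalg.eigh(np.cov(np.c_[-ys,-xs].T));print("key yaw",np.degrees(np.arctan2(v[1,1],v[0,1]))%180-180,len(xs)/36,(270-ys.mean())/6,(270-xs.mean())/6)
E
python3 m.py rel4
```

```text
30.5833 [ 0.45068127 -0.17558659  0.392076  ] -88.07233511565285
scene 34 1.75 -6.5 mid -2.375
scene 38 1.0 -5.5 mid -2.25
scene 42 0.0 -5.0 mid -2.5
scene 44 -0.5 -5.25 mid -2.875
scene 46 -1.0 -6.25 mid -3.625
scene 50 -1.0 -7.5 mid -4.25
scene 54 -1.25 -8.0 mid -4.625
scene 58 -1.5 -8.5 mid -5.0
scene 62 -1.75 -8.75 mid -5.25
top 34 1.0 -7.5 mid -3.25
top 38 0.0 -7.25 mid -3.625
top 42 -0.5 -7.25 mid -3.875
top 44 -0.5 -7.25 mid -3.875
top 46 -0.75 -7.5 mid -4.125
top 50 -1.25 -8.25 mid -4.75
top 54 -1.5 -9.0 mid -5.25
top 58 -1.75 -9.25 mid -5.5
top 62 -1.75 -9.75 mid -5.75
key yaw -86.65220851031228 595.8055555555555 -4.595070477256125 5.2979392978693625
```

The needle's centreline is now within about 1° of the mark: scene gap about 0.8 mm at 44 mm radius, top gap about 0.2 mm. The key is home and released, and the arm is clear, so I hand in.

```bash
python3 -c "
from h import *
for t in('near_bottle','sample_tube','slim_key','key'):print(t,[(np.round(r['xy']).tolist(),round(r['score'],2)) for r in arm.spot_point(t,'scene')])
print(arm.job_done())"
```

```text
near_bottle [([275.0, 208.0], 0.8)]
sample_tube [([326.0, 248.0], 0.69), ([377.0, 152.0], 0.24)]
slim_key [([398.0, 132.0], 0.69)]
key [([291.0, 165.0], 0.54)]
the job is handed in; nothing more can be done
None
```

The larger black key is in the dial's socket, fully home and released, and the pointer stands on the broad index mark. I handed the job in at about 31 s of the 72 s, with the arm backed off and touching nothing.

- **Seating:** contact came at the predicted home height. After the first two regrips, the key's wing still showed at the expected spot in both cameras.
- **Pointer:** the first turn and one correction stopped short, the next overshot by about 6°, and I turned it back through the free play. In the last pictures the needle sits about 1° from the mark's centre in the scene view and about 0.3° in the top view. I judged this from measurements only, because the picture viewing limit was used up.
- **Other things:** the sample tube and slim key are within 2 pixels of where they started. The bottle read 5 pixels off in the last check and 2 pixels off in an earlier one. I put that down to network noise, since nothing came near it.
- **One miss:** the network did not report the seated key in the very last call, only a purple look-alike. The top picture just before it still showed the key in the socket.

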